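# Release the interlocked drawer and take out the tube rack

## Task

Get the tube rack out of the interlocked drawer unit: turn the left crank (isolator) clockwise fully to its stop, which frees the right crank (drawer bolt); turn that one clockwise to its stop too, then pull the drawer out to its stop. Lift the white tube rack out of the drawer and set it down gently, not dropped, in the middle of the aluminium cooling plate, square with it and standing on its base. Leave both cranks turned and the drawer out, and leave the other things on the bench where they are.

Things in the scene. Friction and masses are not known exactly. Their poses are not given: they have to be found in the camera images.
- unit: the interlocked drawer unit, a white and grey housing fixed to the bench, 200 mm deep, 300 mm wide. Origin on the bench; x axis points from its front (robot side) to its back, y to its left, z up. The upright front face is 130 mm in front of the origin and 95 mm high and holds the drawer; from its top edge the control panel rises towards the back at 35 degrees from level, 190 mm long
- isolator_axis (a point): the point on the panel face where the left crank (isolator: on a round disc hub 60 mm across) turns, 60 mm left of the unit's middle. Axes: x up the slope when the crank stands at 0, y left, z square out of the panel; the axes turn with the crank
- isolator_grip (a point): middle of the black upright grip of the left crank: a round post 19 to 20 mm thick, 44 mm long (ends 22 mm beyond this point; the crank arm's top face is 25 mm below it), standing square to the panel, 55 mm from the crank's axis, 44 mm above the panel face. It may pivot between the fingers while the crank turns. Axes as for isolator_axis
- isolator (a joint): angle of the left crank, rad: 0 when its arm points straight up the slope (as found, on), growing clockwise as seen by someone facing the panel, stop at 1.4 (off: arm points to the right). Stays where it is left; takes about 3 N at the grip
- bolt_axis (a point): the point on the panel face where the right crank (drawer bolt: on a square hub 42 mm across) turns, 60 mm right of the unit's middle. Axes as for isolator_axis
- bolt_grip (a point): middle of the black upright grip of the right crank: same shape, size and distances as that of the left one
- bolt (a joint): angle of the right crank, rad: 0 when its arm points straight up the slope (locked), growing clockwise, stop at 1.4 (drawer released: arm points to the right). It is blocked near 0 until the left crank is at its stop or nearly so. Stays where it is left; takes about 3 N at the grip
- drawer_handle (a point): middle of the drawer's steel bar handle: a level bar 12 mm thick and 100 mm long, parallel to the unit's front, 48 mm in front of the drawer's front (56 mm in front of the unit's face when shut), 68 mm above the bench. x axis towards the back, y left, z up
- drawer (a joint): how far the drawer is pulled out towards the robot, m: 0 shut, stop at 0.145. Blocked until the right crank is turned to its stop or nearly so; then takes 2 to 4 N and stays where it is left. Inside it is 120 mm front to back and 226 mm wide, walls 50 mm above the bench, floor 16 mm above the bench
- rack_centre (a point): centre (half-way up) of the white tube rack in the drawer: 60 x 172 x 47 mm (x, y, z), 0.11 kg; the 60 mm wide top plate is 14.5 to 17.5 mm above this point, tube caps end 23.5 mm above it, base 23.5 mm below. Pinch it across the 60 mm width at the top plate, mid-length. It lies lengthwise across the unit between 8 mm high ribs; mid-length there is 30 mm of room before and behind it
- plate_top (a point): centre of the top face of the aluminium cooling plate, 100 x 210 mm (x, y), fixed, top 22 mm above the bench, to the right of the unit. z up
- green_rack: bystander: green tube rack, 60 x 172 x 47 mm, origin under its centre; leave it alone
- beaker: bystander: clear plastic beaker, 71 mm across, 94 mm high, origin under its centre; leave it alone
- dish: bystander: petri dish, 90 mm across, 15 mm high, origin under its centre; leave it alone
- pen: bystander: marker pen with a black cap, 130 mm long, 14 mm high, origin under its centre; leave it alone
- hood_edge (a point): middle of the lower front edge of the hood, 300 mm wide, that covers the panel: 330 mm above the bench, 50 mm in front of the unit's origin, axes as the unit's. It hangs over the cranks, so these are taken from the front, square to the panel (gripper tilted about 35 degrees from vertical); a gripper pointing straight down hits the hood

How it is judged:
By the outcome, as a careful person would: the job done as asked, in the order asked, and still so for the second after the job is handed in, with the robot touching nothing.
It also fails if it takes over 67 s, if anything falls off the work surface, if the arm or the gripper's body presses on something with over 40 N, if the wrist force passes 120 N, or if a joint passes its speed limit or range.

## Robot

A 7-joint arm with a two-finger parallel gripper is mounted at the origin on a cart in front of the work surface, level with it; the furniture and walls round the work are solid. World frame = base frame: x ahead of the robot, y to its left, z up, the work surface at z = 0. Lengths are in m, angles in rad, forces in N, time in s.
With the tool pointing down it reaches from about 0.4 to 0.875 m from the base axis. Payload 19.3 kg.
Tool frame: the origin (TCP) lies at the very end of the fingers, on their centre line; the grasp point (between the pads) lies 19 mm behind it; z points along the fingers, y is the direction in which the jaws open and shut (so a half turn about z gives the same grasp; the last joint's range is limited). The gripper opens to 85 mm and grips with 20 to 120 N. Pads are 22 mm wide; open, the fingers measure 114 mm over their backs; the gripper's body (76 mm by 85 mm) begins 54 mm behind the grasp point. The pads swing forward as they close: fully open they stand 13 mm farther back than shut.
Start: joints at [1.276, 0.521, -0.036, 1.599, 0.021, 1.021, -0.113], TCP at [0.139, -0.609, 0.231] pointing down, gripper open.
Joint ranges: [-2.91, 2.91], [-0.3, 2.13], [-1.5, 1.42], [0.17, 2.43], [-1.26, 4.41], [0.16, 1.93], [-2.52, 2.52]. Speed limits (rad/s): [1.89, 1.89, 2.39, 2.39, 3.01, 3.01, 3.01].

## Interface

Orientations are given as [roll, pitch, yaw] about the fixed x, y, z axes, in that order (R = Rz(yaw) Ry(pitch) Rx(roll)).
In Python, from workcell import bot, grab_frame, calibration, workorder gives the robot as it stands.
- The arm moves only by the tool move_arm, never from a script. Its arguments are lists of equal length, an entry for each row: "jaw": the closure in counts, from 0 (fully open) to 255 (shut); "dp": the shift along the tool's x, y, z in units of 800 mm (1.0 is 800 mm), a list of three; "rotation": the turn, a rotation vector about the tool's x, y, z in units of pi rad (1.0 is pi rad), a list of three. In form: {"jaw": [jaw, ...], "dp": [[dx, dy, dz], ...], "rotation": [[rx, ry, rz], ...]}. A call has 1 to 10 rows; each row shifts and turns the commanded pose from where the row before left it, along the tool's axes as they then stand; what a row does not reach is not made up. A row lasts 1/8 s, in which the tool goes at most 62.5 mm and 10.7 degrees, less where a joint would pass 70% of its speed; a pose out of reach is approached as far as the arm can. A call with a number of a shift or a turn outside -1 to 1 is refused whole. A call with a gripper value outside its range is refused whole. The fingers move at their own pace and stop on an object; "squeeze" is the grip in N (left out, the last holds). Time passes only in rows, so rows that do not move let the fingers close. It gives the time, the measured TCP pose, the force and the opening at its end, in the units of the state.
- bot.observe(): the state, without advancing time (a new reading comes with each control period).
- grab_frame(name): name is "side" or "top"; returns the picture (420x560x3 uint8, blue, green, red); there is no depth.
- calibration(name): a dict with "camera_matrix" (3x3 intrinsics, pixels), "dist" ([k1, k2, p1, p2, k3] as OpenCV has them; the pictures are not rectified), "T" (4x4, takes a point from camera to world coordinates). Camera axes: x right, y down, z forward; pixel columns grow to the right and rows downward; lengths in m; the calibration is good to about 2 mm. A picture is of the moment at which its call begins. calibration takes no time and is no camera call.
- workorder.job_done(): hands the job in, once; it reports no verdict.
The state is a dict: "clock": time; "qpos": joint angles; "qd": joint speeds; "joint_efforts": joint torques, N m; "position": TCP position; "tool_rot": TCP orientation; "force": force on the tool from outside, world axes, zero at the start; "moment": the same for the moment, N m; "grip_width": finger opening in m.
Only numpy, scipy, OpenCV 4.12 (cv2) and the standard library are available. Lean on these libraries where they do the work, as an engineer would, in place of code of your own. Each camera call takes 0.05 s, during which the arm holds its last target. There are 200 camera calls.

## Working session

There is one attempt and no reset: what is moved stays moved. The work goes in short steps, Python scripts to look and compute and a tool call to move; the robot and the scene stay as the last step left them, time stands still between calls to the robot, and variables do not carry over. Pictures are saved under pics/ and viewed, about 8 in all and at most 12, crops included, and the job is handed in when it is done.

Besides the shell and the picture viewer there is one more tool, called as name(argument=value, ...) on one line, values as JSON. move_arm: Moves the arm, as the interface text tells. Shifts and turns lie within -1 to 1; 1 stands for 800 mm of shift or pi rad of turn. Its arguments: {"type":"object","properties":{"jaw":{"type":"array","items":{"type":"number"}},"dp":{"type":"array","items":{"type":"array","items":{"type":"number","minimum":-1,"maximum":1}}},"rotation":{"type":"array","items":{"type":"array","items":{"type":"number","minimum":-1,"maximum":1}}},"squeeze":{"type":"number"}},"required":["jaw","dp","rotation"]}

```bash
mkdir -p pics && ls && python3 - <<'E'
from workcell import bot, grab_frame, calibration
import cv2, numpy as np
np.set_printoptions(precision=4,suppress=True)
for n in("side","top"):
    cv2.imwrite(f"pics/{n}0.png",grab_frame(n)); c=calibration(n); print(n,c)
print(bot.observe())
E
```

```text
pics
side {'camera_matrix': array([[465.979 ,   0.    , 282.1174],
       [  0.    , 465.979 , 217.8741],
       [  0.    ,   0.    ,   1.    ]]), 'dist': array([0.023, 0.   , 0.   , 0.   , 0.   ]), 'T': array([[ 0.8389, -0.2549,  0.4809, -0.1726],
       [-0.5442, -0.3756,  0.7502, -1.281 ],
       [-0.0106, -0.8911, -0.4538,  0.8959],
       [ 0.    ,  0.    ,  0.    ,  1.    ]])}
top {'camera_matrix': array([[383.2992,   0.    , 277.0805],
       [  0.    , 383.2992, 204.4703],
       [  0.    ,   0.    ,   1.    ]]), 'dist': array([-0.0284,  0.    ,  0.    ,  0.    ,  0.    ]), 'T': array([[ 0.0215, -0.9861,  0.165 ,  0.3808],
       [-0.9997, -0.0236, -0.0108, -0.1591],
       [ 0.0146, -0.1647, -0.9862,  1.2155],
       [ 0.    ,  0.    ,  0.    ,  1.    ]])}
{'clock': 0.1, 'qpos': array([ 1.2758,  0.522 , -0.0363,  1.6   ,  0.0212,  1.0212, -0.1128]), 'qd': array([-0.0009, -0.001 , -0.001 , -0.0033, -0.0011, -0.0024,  0.0005]), 'joint_efforts': array([  0.0044, -92.8491,   1.9844, -37.0532,   0.0182,   0.0054,
        -0.0001]), 'position': array([ 0.1392, -0.609 ,  0.2308]), 'tool_rot': array([-3.1405,  0.0001,  0.2247]), 'force': array([0.332 , 0.5338, 0.2982]), 'moment': array([ 0.0175,  0.0462, -0.0107]), 'grip_width': 0.08521673643781395}
```

View pics/side0.png

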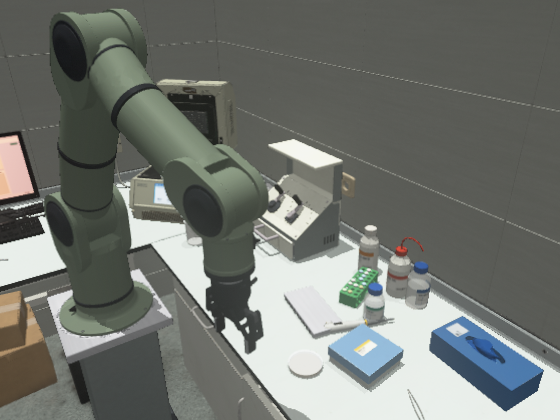

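View pics/top0.png

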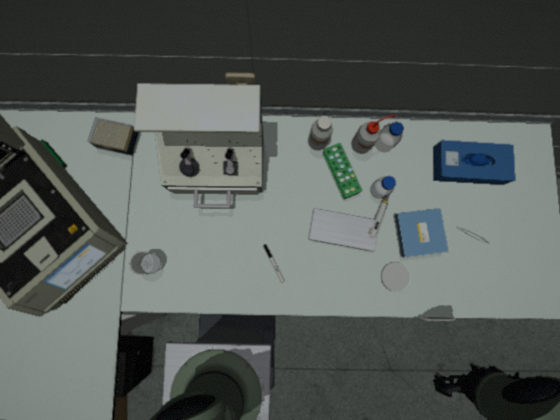

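The side view shows the unit at about (300,200), the plate at (315,310) and the green rack at (360,285). The top view shows the unit's front edge at row ~190 (cols 162–262), the grips near (187,155) and (230,155), the handle near (214,203), and the plate near (343,228). I'll zoom in on both.

```bash
cat > h.py <<'E'
from workcell import bot, grab_frame, calibration, workorder
import cv2, numpy as np
from scipy.spatial.transform import Rotation as R
np.set_printoptions(precision=4,suppress=True)
def ray(n,uv):
    c=calibration(n); K=np.array(c["camera_matrix"]);T=np.array(c["T"])
    p=cv2.undistortPoints(np.array([[uv]],float),K,np.array(c["dist"]))[0,0]
    d=T[:3,:3]@np.array([p[0],p[1],1]); return T[:3,3],d/np.linalg.norm(d)
def onz(n,uv,z):
    o,d=ray(n,uv); return o+d*(z-o[2])/d[2]
def proj(n,P):
    c=calibration(n);T=np.linalg.inv(np.array(c["T"]))
    r,_=cv2.Rodrigues(T[:3,:3]); return cv2.projectPoints(np.array(P,float).reshape(-1,3),r,T[:3,3],np.array(c["camera_matrix"]),np.array(c["dist"]))[0][:,0]
def tri(uv1,uv2):
    A=[];b=[]
    for n,uv in(("side",uv1),("top",uv2)):
        o,d=ray(n,uv);M=np.eye(3)-np.outer(d,d);A.append(M);b.append(M@o)
    x=np.linalg.lstsq(np.vstack(A),np.hstack(b),rcond=None)[0]; return x
def crop(n,x,y,w,h,s,out,img=None):
    im=grab_frame(n) if img is None else img
    cv2.imwrite("pics/"+out,cv2.resize(im[y:y+h,x:x+w],None,fx=s,fy=s,interpolation=cv2.INTER_CUBIC))
E
python3 - <<'E'
from h import *
crop("top",130,75,265,195,3,"t1.png",cv2.imread("pics/top0.png"))
crop("side",240,130,160,140,5,"s1.png",cv2.imread("pics/side0.png"))
E
```

```text
(no output)
```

View pics/t1.png

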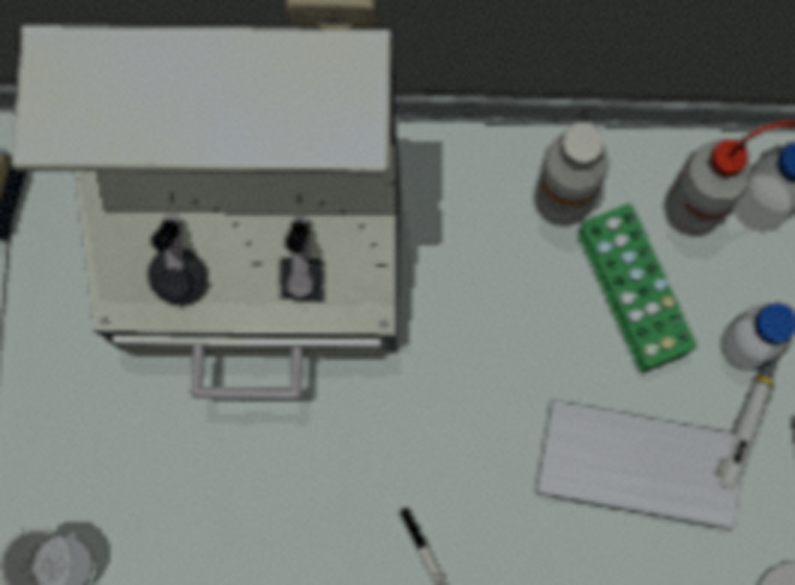

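View pics/s1.png

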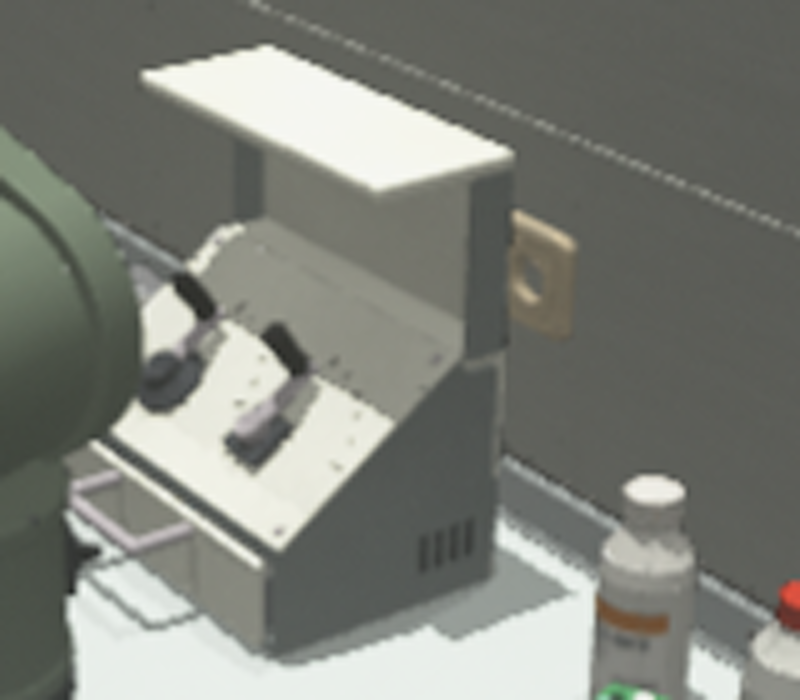

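The top crop shows the handle bar at row ~393 from col 193 to 300, the panel's front edge from (97,330) to (397,334), and the grips near (172,236) and (300,237). The plate corners are (553,402), (742,432), (732,527) and (537,493), with a pipette overlapping its right edge. The side crop shows the grip posts at (183,280)–(208,312) and (272,330)–(298,368).

```bash
python3 - <<'E'
from h import *
t=lambda c:((c[0]+.5)/3-.5+130,(c[1]+.5)/3-.5+75)
s=lambda c:((c[0]+.5)/5-.5+240,(c[1]+.5)/5-.5+130)
print("handle",[onz("top",t(c),.068) for c in((193,393),(301,393))])
print("handle side L corner/R", onz("side",s((135,545)),.068))
a,b=[onz("top",t(c),.095) for c in((97,330),(397,334))]; print("front",a,b,np.degrees(np.arctan2(a[0]-b[0],a[1]-b[1]))) 
print("front right side cam",onz("side",s((280,550)),.095), onz("side",s((268,655)),0))
pl=np.array([onz("top",t(c),.022) for c in((553,402),(742,432),(732,527),(537,493))]);print("plate",pl,pl.mean(0))
for i in range(4):
    d=pl[(i+1)%4]-pl[i]; print(np.linalg.norm(d),np.degrees(np.arctan2(d[1],d[0])))
print("hub",[onz("top",t(c),.145) for c in((178,277),(302,279))])
print("grip mid",tri(s((196,296)),t((168,238))),tri(s((285,349)),t((300,238))))
g=cv2.imread("pics/top0.png").max(2); print(g[146:166,178:196]); print(g[146:166,222:240])
E
```

```text
handle [array([0.563 , 0.0798, 0.068 ]), array([ 0.5656, -0.0291,  0.068 ])]
handle side L corner/R [ 0.5691 -0.0189  0.068 ]
front [0.6199 0.1733 0.095 ] [ 0.623  -0.1252  0.095 ] -0.6052322602809812
front right side cam [ 0.6246 -0.1224  0.095 ] [ 0.626  -0.1056  0.    ]
plate [[ 0.5698 -0.289   0.022 ]
 [ 0.5426 -0.4885  0.022 ]
 [ 0.4429 -0.476   0.022 ]
 [ 0.4737 -0.2729  0.022 ]] [ 0.5072 -0.3816  0.022 ]
0.2013098729362863 -97.77316018706361
0.10045372245741498 172.85524480106
0.20537802411602915 81.35965069106196
0.09738381701375426 -9.504879407016707
hub [array([0.6629, 0.0846, 0.145 ]), array([ 0.6639, -0.0342,  0.145 ])]
grip mid [0.6871 0.0834 0.1974] [ 0.6877 -0.0369  0.1995]
[[131 131 131 131 130 131 122 113 109 107 110 114 128 130 131 132 134 132]
 [139 139 139 141 141 138 122 107 103 104 104 112 128 137 142 143 142 143]
 [140 140 142 142 138 124  88  64  60  65  76  86  95 113 134 143 143 141]
 [140 137 139 139 133 104  51  19  16  20  36  52  67  91 116 138 140 142]
 [140 139 140 136 117  74  30  10   4  11  13  36  63  83 109 136 142 142]
 [138 138 137 124  88  42  
[... 1899 characters left out ...]
 78  92 118 138 142 142]
 [142 139 120  81  31  14  11  12  20  41  57  70  78  88 106 133 142 141]
 [143 143 137 115  75  38  20  19  30  46  58  69  80  81  93 117 138 141]
 [142 140 138 131 107  78  63  55  52  55  61  69  79  82  89 113 137 142]
 [138 127 115 110 102  90  93  88  71  59  56  66  73  77  86 112 137 145]
 [130 104  71  59  58  78 100 103  89  70  52  41  42  45  60  99 131 143]
 [124  85  46  38  46  76 100 106 103  89  60  30  29  29  39  72 115 138]
 [122  82  48  39  48  75  98 108 103  98  79  49  38  35  43  67 110 137]
 [123  82  46  41  44  76 100 106 104 100  81  48  41  41  46  77 116 140]
 [123  82  48  38  48  77  98 102 101  95  77  48  39  40  42  68 110 139]]
```

```bash
cat >> h.py <<'E'
YAW=0.015
def Rt(yaw=YAW,tilt=0.): return R.from_euler("z",yaw)*R.from_euler("y",-tilt)*R.from_euler("x",np.pi)
def pose():
    o=bot.observe(); return np.array(o["position"]),R.from_euler("xyz",o["tool_rot"])
def plan(wps,p=None,r=None):
    """wps: (pos, Rot, max step mm). Prints rows in tool units."""
    if p is None: p,r=pose()
    print("start",p,r.as_euler("xyz"))
    for P,Rw,st in wps:
        P=np.array(P); rv=(r.inv()*Rw).as_rotvec()
        n=int(max(np.ceil(np.linalg.norm(P-p)*1000/st),np.ceil(np.degrees(np.linalg.norm(rv))/8),1)); p0,r0=p,r
        print("->",P,n,"rows")
        last=None;k=0
        for i in range(n):
            d=np.round(r.inv().apply(p0+(P-p0)*(i+1)/n-p)/.8,4); w=np.round((r.inv()*(r0*R.from_rotvec(rv*(i+1)/n))).as_rotvec()/np.pi,4)
            p=p+r.apply(d*.8); r=r*R.from_rotvec(w*np.pi); print("  ",d.tolist(),w.tolist())
    return p,r
T35=np.radians(35)
def U(x,y,z,yaw=YAW,o=(.752,.0255)):  # unit -> world
    return np.array([o[0]+x*np.cos(yaw)-y*np.sin(yaw),o[1]+x*np.sin(yaw)+y*np.cos(yaw),z])
def grip(side,q,out=.044,s=.060,rad=.055): # side +1 left; point 'out' above panel
    a=s+rad*np.cos(q); y=side*.060-rad*np.sin(q)
    return U(-.130+a*np.cos(T35)-out*np.sin(T35),y,.095+a*np.sin(T35)+out*np.cos(T35))
E
python3 - <<'E'
from h import *
g=grip(1,0);print(g,grip(-1,0))
pre=grip(1,0,.044-.017+.11); r=pose()[1]
plan([((.40,-.44,.33),r,50),((.55,-.05,.37),r,50),(pre,Rt(tilt=T35),45)])
E
```

```text
[0.6901 0.0846 0.197 ] [ 0.6919 -0.0354  0.197 ]
start [ 0.1392 -0.609   0.2308] [-3.1405  0.0001  0.2247]
-> [ 0.4  -0.44  0.33] 7 rows
   [0.0521, -0.0191, -0.0177] [0.0, 0.0, 0.0]
   [0.0521, -0.019, -0.0177] [0.0, 0.0, 0.0]
   [0.0522, -0.0191, -0.0177] [0.0, 0.0, 0.0]
   [0.0521, -0.019, -0.0177] [0.0, 0.0, 0.0]
   [0.0521, -0.0191, -0.0177] [0.0, 0.0, 0.0]
   [0.0521, -0.019, -0.0177] [0.0, 0.0, 0.0]
   [0.0522, -0.0191, -0.0177] [0.0, 0.0, 0.0]
-> [ 0.55 -0.05  0.37] 9 rows
   [0.0324, -0.0482, -0.0055] [0.0, 0.0, 0.0]
   [0.0324, -0.0481, -0.0055] [0.0, 0.0, 0.0]
   [0.0323, -0.0482, -0.0055] [0.0, 0.0, 0.0]
   [0.0324, -0.0482, -0.0055] [0.0, 0.0, 0.0]
   [0.0324, -0.0481, -0.0055] [0.0, 0.0, 0.0]
   [0.0324, -0.0482, -0.0055] [0.0, 0.0, 0.0]
   [0.0323, -0.0482, -0.0056] [0.0, 0.0, 0.0]
   [0.0324, -0.0481, -0.0055] [0.0, 0.0, 0.0]
   [0.0324, -0.0482, -0.0055] [0.0, 0.0, 0.0]
-> [0.6367 0.0838 0.2732] 5 rows
   [0.0286, -0.0277, 0.0242] [-0.0041, 0.0388, 0.0129]
   [0.0243, -0.0292, 0.0271] [-0.0042, 0.0387, 0.0129]
   [0.0196, -0.0304, 0.0294] [-0.0041, 0.0388, 0.0129]
   [0.0147, -0.0315, 0.0311] [-0.0042, 0.0387, 0.0129]
   [0.0096, -0.0324, 0.0321] [-0.0041, 0.0388, 0.013]
```

move_arm(jaw=[0,0,0,0,0,0,0,0], dp=[[0.052,-0.019,-0.0177],[0.052,-0.019,-0.0177],[0.052,-0.019,-0.0177],[0.052,-0.019,-0.0177],[0.052,-0.019,-0.0177],[0.052,-0.019,-0.0177],[0.052,-0.019,-0.0177],[0.0324,-0.048,-0.0055]], rotation=[[0,0,0],[0,0,0],[0,0,0],[0,0,0],[0,0,0],[0,0,0],[0,0,0],[0,0,0]])

```text
clock: 1.1
position: [0.4179, -0.3966, 0.3348]
tool_rot: [3.142, -0.0, 0.225]
force: [0.4, -0.3, -0.3]
grip_width: 0.0852
```

move_arm(jaw=[0,0,0,0,0,0,0,0], dp=[[0.0324,-0.048,-0.0055],[0.0324,-0.048,-0.0055],[0.0324,-0.048,-0.0055],[0.0324,-0.048,-0.0055],[0.0324,-0.048,-0.0055],[0.0324,-0.048,-0.0055],[0.0324,-0.048,-0.0055],[0.0324,-0.048,-0.0055]], rotation=[[0,0,0],[0,0,0],[0,0,0],[0,0,0],[0,0,0],[0,0,0],[0,0,0],[0,0,0]])

```text
clock: 2.1
position: [0.5501, -0.0504, 0.37]
tool_rot: [-3.142, 0.0, 0.225]
force: [0.7, -0.3, 0.1]
grip_width: 0.0852
```

move_arm(jaw=[80,80,80,80,80,80], dp=[[0.0286,-0.0277,0.0242],[0.0243,-0.0292,0.0271],[0.0196,-0.0304,0.0294],[0.0147,-0.0315,0.0311],[0.0096,-0.0324,0.0321],[0,0,0]], rotation=[[-0.004,0.0388,0.013],[-0.004,0.0388,0.013],[-0.004,0.0388,0.013],[-0.004,0.0388,0.013],[-0.004,0.0388,0.013],[0,0,0]])

```text
clock: 2.85
position: [0.6316, 0.0704, 0.2781]
tool_rot: [3.124, -0.568, 0.032]
force: [0.1, -0.2, 0.4]
grip_width: 0.0588
```

```bash
python3 - <<'E'
from h import *
p,r=plan([(grip(1,0,.027),Rt(tilt=T35),35)])
E
```

```text
start [0.6316 0.0704 0.2781] [ 3.1244 -0.5681  0.0321]
-> [0.6998 0.0847 0.1831] 4 rows
   [0.0021, -0.0044, 0.0365] [0.0006, 0.0034, 0.0012]
   [0.0017, -0.0044, 0.0365] [0.0006, 0.0034, 0.0011]
   [0.0013, -0.0043, 0.0366] [0.0006, 0.0034, 0.0012]
   [0.0009, -0.0042, 0.0366] [0.0007, 0.0034, 0.0011]
```

move_arm(jaw=[80,80,80,80,80,80], dp=[[0.006,-0.0175,0],[0,0,0.0365],[0,0,0.0365],[0,0,0.0365],[0,0,0.0365],[0,0,0]], rotation=[[0.0025,0.0136,0.0046],[0,0,0],[0,0,0],[0,0,0],[0,0,0],[0,0,0]])

```text
clock: 3.6
position: [0.7084, 0.0808, 0.1932]
tool_rot: [3.139, -0.595, 0.011]
force: [-0.5, -0.4, 0.0]
grip_width: 0.0581
```

```bash
python3 - <<'E'
from h import *
print(bot.observe()); plan([(grip(1,0,.027),Rt(tilt=T35),35)])
a=grab_frame("side")[150:250,220:340]; b=grab_frame("top")[110:210,150:270]
cv2.imwrite("pics/g1.png",np.vstack([cv2.resize(x,None,fx=2.9,fy=2.9,interpolation=cv2.INTER_CUBIC) for x in(a,b)]))
E
```

```text
{'clock': 3.6, 'qpos': array([-0.3159,  0.5029,  0.0717,  1.9382,  0.7281,  0.1642, -2.5131]), 'qd': array([-0.0205, -0.0454,  0.0179,  0.0348,  0.0073, -0.0064, -0.0199]), 'joint_efforts': array([ -0.2849, -80.5088,   3.8425, -32.4856,   0.655 ,  -2.029 ,
        -0.1083]), 'position': array([0.7084, 0.0808, 0.1932]), 'tool_rot': array([ 3.1385, -0.5951,  0.0108]), 'force': array([-0.4712, -0.3877,  0.0229]), 'moment': array([-0.0363,  0.5821,  0.0297]), 'grip_width': 0.058074868583358724}
start [0.7084 0.0808 0.1932] [ 3.1385 -0.5951  0.0108]
-> [0.6998 0.0847 0.1831] 1 rows
   [-0.016, -0.005, 0.0045] [0.0017, 0.005, -0.0011]
```

View pics/g1.png

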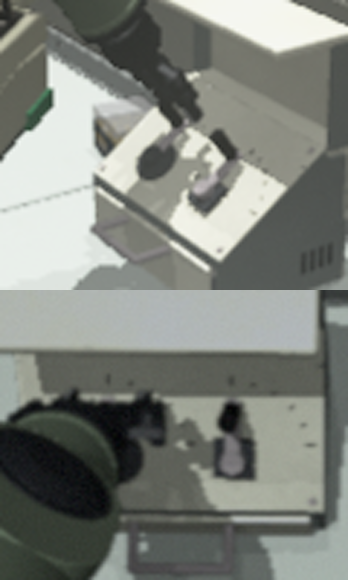

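The picture shows the fingers around the left grip with no contact. But q6 and q7 sit at their limits (0.164 and -2.513). I'll back off, turn the tool half round (same grasp) and use a little less tilt.

```bash
cat >> h.py <<'E'
TL=np.radians(29)
def Rc(): return Rt(tilt=TL)*R.from_euler("z",np.pi)   # crank grasp, flipped
def ctcp(side,q,back=0.,**k): # TCP for grasp at grip, .017 below, backed off along tool z
    g=grip(side,q,.044,**k); z=Rc().apply([0,0,1]); return g+z*(.017-back)
E
python3 - <<'E'
from h import *
p,r=pose(); w=p-r.apply([0,0,.1])
h=Rt(tilt=TL)*R.from_euler("z",-np.pi/2)
plan([(w,r,50),((.62,.08,.29),h,40),(ctcp(1,0,.1),Rc(),40)])
E
```

```text
start [0.7078 0.0813 0.1947] [ 3.1397 -0.597   0.0104]
-> [0.6515 0.0809 0.2774] 2 rows
   [-0.0, -0.0, -0.0625] [0.0, 0.0, 0.0]
   [-0.0, 0.0, -0.0625] [0.0, 0.0, 0.0]
-> [0.62 0.08 0.29] 12 rows
   [-0.002, 0.0001, -0.0029] [0.002, -0.0018, -0.0417]
   [-0.002, -0.0002, -0.003] [0.002, -0.0018, -0.0418]
   [-0.0019, -0.0005, -0.0029] [0.002, -0.0018, -0.0417]
   [-0.0019, -0.0008, -0.0029] [0.0019, -0.0018, -0.0418]
   [-0.0018, -0.001, -0.0028] [0.002, -0.0018, -0.0417]
   [-0.0017, -0.0013, -0.0029] [0.002, -0.0018, -0.0418]
   [-0.0015, -0.0014, -0.0028] [0.002, -0.0018, -0.0417]
   [-0.0013, -0.0017, -0.0029] [0.002, -0.0018, -0.0417]
   [-0.001, -0.0019, -0.0028] [0.002, -0.0018, -0.0418]
   [-0.0009, -0.002, -0.0027] [0.002, -0.0019, -0.0417]
   [-0.0006, -0.0021, -0.0028] [0.0019, -0.0018, -0.0418]
   [-0.0003, -0.0022, -0.0028] [0.002, -0.0018, -0.0417]
-> [0.6498 0.084  0.2696] 12 rows
   [0.0004, 0.0017, 0.0034] [-0.0, 0.0, -0.0417]
   [0.0001, 0.0017, 0.0033] [-0.0, 0.0, -0.0416]
   [-0.0001, 0.0017, 0.0034] [-0.0, 0.0, -0.0417]
   [-0.0003, 0.0018, 0.0034] [-0.0, 0.0, -0.0417]
   [-0.0005, 0.0016, 0.0034] [-0.0, 0.0, -0.0416]
   [-0.0007, 0.0016, 0.0033] [-0.0, 0.0, -0.0417]
   [-0.001, 0.0014, 0.0034] [-0.0, 0.0, -0.0417]
   [-0.0011, 0.0013, 0.0034] [-0.0, 0.0, -0.0416]
   [-0.0013, 0.0012, 0.0033] [-0.0, 0.0, -0.0417]
   [-0.0014, 0.001, 0.0034] [-0.0, 0.0, -0.0417]
   [-0.0016, 0.0008, 0.0034] [-0.0, 0.0, -0.0416]
   [-0.0016, 0.0006, 0.0033] [-0.0, 0.0, -0.0417]
```

move_arm(jaw=[80,80,80,80,80,80,80], dp=[[0,0,-0.0625],[0,0,-0.0625],[-0.02,0,0],[0,0,0],[0,0,0],[0,0,0],[0,0,0]], rotation=[[0,0,0],[0,0,0],[0,-0.03,0],[0,0,-0.05],[0,0,-0.05],[0,0,-0.05],[0,0,-0.05]])

```text
clock: 4.58
position: [0.6377, 0.0817, 0.2692]
tool_rot: [2.825, -0.399, 0.709]
force: [0.8, -1.0, 0.2]
grip_width: 0.0585
```

```bash
python3 - <<'E'
from h import *
print(bot.observe()["qpos"]); p,r=pose(); print(p,r.as_matrix())
E
```

```text
[-0.0033  0.3219 -0.3535  1.9462  0.5887  0.4714 -1.7114]
[0.6377 0.0817 0.2692] [[ 0.6993  0.5273  0.4827]
 [ 0.6003 -0.7998  0.004 ]
 [ 0.3881  0.2869 -0.8758]]
```

move_arm(jaw=[80,80,80,80,80,80,80,80,80,80], dp=[[0,0,0],[0,0,0],[0,0,0],[0,0,0],[0,0,0],[0,0,0],[0,0,0],[0,0,0],[0,0,0],[0,0,0]], rotation=[[0,0,-0.055],[0,0,-0.055],[0,0,-0.055],[0,0,-0.055],[0,0,-0.055],[0,0,-0.055],[0,0,-0.055],[0,0,-0.055],[0,0,-0.055],[0,0,-0.055]])

```text
clock: 5.82
position: [0.6377, 0.0816, 0.2691]
tool_rot: [2.774, 0.352, 2.307]
force: [-0.2, -1.1, -0.2]
grip_width: 0.0585
```

move_arm(jaw=[80,80,80,80,80], dp=[[0,0,0],[0,0,0],[0,0,0],[0,0,0],[0,0,0]], rotation=[[0,0,-0.055],[0,0,-0.055],[0,0,-0.055],[0,0,-0.055],[0,0,0]])

```text
clock: 6.45
position: [0.6378, 0.0815, 0.2687]
tool_rot: [3.092, 0.501, 3.045]
force: [-0.4, 0.5, 0.6]
grip_width: 0.0587
```

```bash
python3 - <<'E'
from h import *
print(bot.observe()["qpos"]); plan([(ctcp(1,0,.1),Rc(),40),(ctcp(1,0),Rc(),25)])
E
```

```text
[ 0.3826  0.4144 -0.863   1.9284  0.9046  0.6237  0.4518]
start [0.6378 0.0815 0.2687] [3.0917 0.5011 3.045 ]
-> [0.6498 0.084  0.2696] 1 rows
   [-0.0134, 0.0042, 0.0063] [-0.0013, -0.0008, -0.0311]
-> [0.6983 0.0847 0.1821] 5 rows
   [0.0, -0.0, 0.025] [0.0, -0.0, -0.0]
   [0.0, -0.0, 0.025] [0.0, -0.0, -0.0]
   [0.0, -0.0, 0.025] [0.0, -0.0, -0.0]
   [0.0, -0.0, 0.025] [0.0, -0.0, -0.0]
   [0.0, -0.0001, 0.025] [0.0, -0.0, -0.0]
```

move_arm(jaw=[80,80,80,80,80,80,80], dp=[[-0.0134,0.0042,0.0063],[0,0,0.025],[0,0,0.025],[0,0,0.025],[0,0,0.025],[0,0,0.025],[0,0,0]], rotation=[[-0.0013,-0.0008,-0.031],[0,0,0],[0,0,0],[0,0,0],[0,0,0],[0,0,0],[0,0,0]])

```text
clock: 7.32
position: [0.6982, 0.0852, 0.1806]
tool_rot: [3.139, 0.504, -3.13]
force: [-0.3, 0.6, 0.4]
grip_width: 0.0582
```

move_arm(jaw=[255,255,255,255], dp=[[0,0,0],[0,0,0],[0,0,0],[0,0,0]], rotation=[[0,0,0],[0,0,0],[0,0,0],[0,0,0]], squeeze=30)

```text
clock: 7.82
position: [0.6988, 0.0857, 0.1824]
tool_rot: [3.14, 0.507, -3.127]
force: [-4.3, -0.7, 8.5]
grip_width: 0.0186
```

```bash
python3 - <<'E'
from h import *
o=bot.observe();print(o["qpos"],o["force"],o["grip_width"],ctcp(1,0))
p,r=pose()
plan([(p+ctcp(1,q)-ctcp(1,0),r,40) for q in np.linspace(.14,1.4,10)])
crop("side",220,150,130,110,3,"g2s.png")
E
```

```text
[ 0.2596  0.6082 -0.7285  1.8655  1.1577  0.5626  0.365 ] [-4.3052 -0.6527  8.5112] 0.018587789832860517 [0.6983 0.0847 0.1821]
start [0.6988 0.0857 0.1824] [ 3.1401  0.5071 -3.1271]
-> [0.6984 0.0781 0.1821] 1 rows
   [0.0007, -0.0096, 0.0001] [0.0, -0.0, 0.0]
-> [0.6972 0.0705 0.1812] 1 rows
   [0.002, -0.0094, 0.0002] [0.0, 0.0, 0.0]
-> [0.6952 0.0633 0.1797] 1 rows
   [0.0032, -0.009, 0.0003] [0.0, 0.0, 0.0]
-> [0.6923 0.0564 0.1776] 1 rows
   [0.0045, -0.0085, 0.0004] [0.0, 0.0, 0.0]
-> [0.6887 0.0502 0.175 ] 1 rows
   [0.0057, -0.0078, 0.0006] [0.0, 0.0, 0.0]
-> [0.6844 0.0446 0.1719] 1 rows
   [0.0066, -0.0069, 0.0007] [0.0, 0.0, 0.0]
-> [0.6795 0.0398 0.1684] 1 rows
   [0.0076, -0.0059, 0.0008] [0.0, 0.0, 0.0]
-> [0.6741 0.0359 0.1646] 1 rows
   [0.0083, -0.0048, 0.0008] [0.0, 0.0, 0.0]
-> [0.6683 0.0329 0.1605] 1 rows
   [0.0088, -0.0036, 0.001] [0.0, 0.0, 0.0]
-> [0.6622 0.031  0.1562] 1 rows
   [0.0093, -0.0023, 0.0009] [0.0, 0.0, 0.0]
```

View pics/g2s.png

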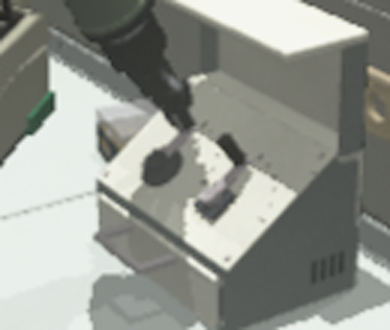

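The post is held (width 18.6 mm) with a light axial load, so I'll lift 2.5 mm and then turn.

move_arm(jaw=[255,255,255,255,255,255], dp=[[0,0,-0.003],[0.0007,-0.0096,0.0001],[0.002,-0.0094,0.0002],[0.0032,-0.009,0.0003],[0.0045,-0.0085,0.0004],[0,0,0]], rotation=[[0,0,0],[0,0,0],[0,0,0],[0,0,0],[0,0,0],[0,0,0]])

```text
clock: 8.62
position: [0.691, 0.0564, 0.179]
tool_rot: [3.139, 0.506, -3.127]
force: [3.3, 1.6, -2.2]
grip_width: 0.0182
```

move_arm(jaw=[255,255,255,255,255,255,255], dp=[[0.0057,-0.0078,0.0006],[0.0066,-0.0069,0.0007],[0.0076,-0.0059,0.0008],[0.0083,-0.0048,0.0008],[0.0088,-0.0036,0.001],[0.0093,-0.0023,0.001],[0,0,0]], rotation=[[0,0,0],[0,0,0],[0,0,0],[0,0,0],[0,0,0],[0,0,0],[0,0,0]])

```text
clock: 9.5
position: [0.6613, 0.0343, 0.1586]
tool_rot: [3.136, 0.508, -3.124]
force: [-0.0, 13.7, 5.0]
grip_width: 0.0183
```

move_arm(jaw=[255,255,255], dp=[[0.006,-0.001,0.0005],[0.006,0,0.0005],[0,0,0]], rotation=[[0,0,0],[0,0,0],[0,0,0]])

```text
clock: 9.88
position: [0.6578, 0.0342, 0.1569]
tool_rot: [3.135, 0.517, -3.124]
force: [28.4, 15.8, 14.8]
grip_width: 0.0181
```

```bash
python3 - <<'E'
from h import *
o=bot.observe();print(o["qpos"],o["position"],o["force"],o["grip_width"],ctcp(1,1.4))
crop("side",220,150,130,110,3,"g3s.png")
E
```

```text
[ 0.3222  0.5697 -0.6665  2.0101  1.3143  0.4226  0.2428] [0.6578 0.0342 0.1569] [28.3787 15.7631 14.8434] 0.01806238936799782 [0.6617 0.0299 0.156 ]
```

The stop is reached: 28 N against the turn at about 1.4 rad. I'll ease off, open and withdraw, then look ahead to the bolt.

move_arm(jaw=[255,80,80,80,80,80,80], dp=[[-0.009,0.004,-0.001],[0,0,0],[0,0,0],[0,0,-0.04],[0,0,-0.05],[0,0,-0.05],[0,0,0]], rotation=[[0,0,0],[0,0,0],[0,0,0],[0,0,0],[0,0,0],[0,0,0],[0,0,0]])

```text
clock: 10.8
position: [0.6044, 0.0317, 0.2563]
tool_rot: [-3.142, 0.509, -3.127]
force: [0.8, 0.6, 0.2]
grip_width: 0.0589
```

```bash
python3 - <<'E'
from h import *
o=bot.observe();print(o["qpos"],o["force"])
crop("side",220,150,130,110,3,"g4s.png")
plan([(ctcp(-1,0,.098),Rc(),40),(ctcp(-1,0,-.0+.003),Rc(),25)])
E
```

```text
[ 0.5133  0.3649 -0.8785  2.0371  0.8982  0.5159  0.6026] [0.8273 0.6263 0.2206]
start [0.6045 0.0313 0.2549] [ 3.1414  0.5072 -3.1275]
-> [ 0.6526 -0.036   0.2678] 3 rows
   [-0.0198, -0.0283, 0.0048] [-0.0, 0.0001, -0.0001]
   [-0.0198, -0.0284, 0.0048] [-0.0001, 0.0001, -0.0001]
   [-0.0198, -0.0283, 0.0048] [0.0, 0.0001, -0.0001]
-> [ 0.6987 -0.0353  0.1848] 4 rows
   [0.0, 0.0, 0.0297] [0.0, 0.0, 0.0]
   [0.0, 0.0, 0.0297] [0.0, 0.0, 0.0]
   [0.0, 0.0, 0.0297] [0.0, 0.0, 0.0]
   [0.0, 0.0, 0.0297] [0.0, 0.0, 0.0]
```

View pics/g4s.png

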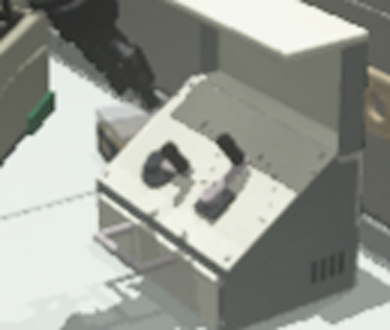

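The picture shows the left crank turned to the right, with its grip at (177,155) beside the hub. The bolt crank still points up. I'll go to the bolt.

move_arm(jaw=[80,80,80,80,80,80,80,80], dp=[[-0.0198,-0.0283,0.0048],[-0.0198,-0.0283,0.0048],[-0.0198,-0.0283,0.0048],[0,0,0.0297],[0,0,0.0297],[0,0,0.0297],[0,0,0.0297],[0,0,0]], rotation=[[0,0,0],[0,0,0],[0,0,0],[0,0,0],[0,0,0],[0,0,0],[0,0,0],[0,0,0]])

```text
clock: 11.85
position: [0.6981, -0.0339, 0.1809]
tool_rot: [3.14, 0.502, -3.127]
force: [-1.1, 0.4, 0.5]
grip_width: 0.0588
```

move_arm(jaw=[255,255,255,255], dp=[[0,0,0],[0,0,0],[0,0,0],[0,0,0]], rotation=[[0,0,0],[0,0,0],[0,0,0],[0,0,0]])

```text
clock: 12.35
position: [0.6989, -0.0341, 0.1847]
tool_rot: [3.14, 0.507, -3.127]
force: [-4.0, 2.0, 8.1]
grip_width: 0.0183
```

move_arm(jaw=[255,255,255,255,255,255], dp=[[0,0,-0.003],[0.0007,-0.0093,0.0001],[0.002,-0.0091,0.0002],[0.0032,-0.0087,0.0003],[0.0045,-0.0082,0.0004],[0,0,0]], rotation=[[0,0,0],[0,0,0],[0,0,0],[0,0,0],[0,0,0],[0,0,0]])

```text
clock: 13.1
position: [0.6913, -0.0626, 0.1814]
tool_rot: [3.139, 0.507, -3.127]
force: [5.9, 0.7, -3.2]
grip_width: 0.0182
```

move_arm(jaw=[255,255,255,255,255,255,255], dp=[[0.0057,-0.0076,0.0006],[0.0066,-0.0066,0.0007],[0.0076,-0.0057,0.0008],[0.0083,-0.0046,0.0008],[0.0088,-0.0034,0.001],[0.0093,-0.002,0.001],[0,0,0]], rotation=[[0,0,0],[0,0,0],[0,0,0],[0,0,0],[0,0,0],[0,0,0],[0,0,0]])

```text
clock: 13.98
position: [0.6613, -0.0852, 0.1604]
tool_rot: [3.138, 0.507, -3.126]
force: [1.6, 9.4, 0.4]
grip_width: 0.0183
```

move_arm(jaw=[255,255,255], dp=[[0.006,-0.001,0.0005],[0.006,0,0.0005],[0,0,0]], rotation=[[0,0,0],[0,0,0],[0,0,0]])

```text
clock: 14.35
position: [0.6578, -0.0855, 0.1586]
tool_rot: [3.137, 0.516, -3.125]
force: [31.4, 6.7, 5.5]
grip_width: 0.0176
```

```bash
python3 - <<'E'
from h import *
o=bot.observe();print(o["qpos"],o["force"])
E
```

```text
[ 0.5556  0.5753 -0.6627  1.9906  1.1493  0.3239  0.6091] [31.3706  6.662   5.5267]
```

move_arm(jaw=[255,80,80,80,80,80,80], dp=[[-0.009,0.002,-0.001],[0,0,0],[0,0,0],[0,0,-0.04],[0,0,-0.05],[0,0,-0.05],[0,0,0]], rotation=[[0,0,0],[0,0,0],[0,0,0],[0,0,0],[0,0,0],[0,0,0],[0,0,0]])

```text
clock: 15.22
position: [0.6043, -0.0882, 0.2586]
tool_rot: [-3.141, 0.508, -3.127]
force: [0.5, -1.1, -0.6]
grip_width: 0.0588
```

```bash
python3 - <<'E'
from h import *
o=bot.observe();print(o["qpos"],o["force"])
H=Rt()*R.from_euler("z",-np.pi/2)
plan([((.55,.02,.22),H,40),((.566,.025,.12),H,40),((.566,.025,.050),H,35)])
E
```

```text
[ 0.8395  0.4043 -0.9691  2.0132  0.7711  0.4753  0.9589] [ 0.5304 -1.0934 -0.6464]
start [ 0.6043 -0.0882  0.2586] [-3.1406  0.5081 -3.1274]
-> [0.55 0.02 0.22] 12 rows
   [0.0068, 0.0114, 0.0008] [0.0105, 0.0106, 0.0407]
   [0.0081, 0.0104, 0.0007] [0.0106, 0.0106, 0.0406]
   [0.0093, 0.0093, 0.0007] [0.0105, 0.0106, 0.0407]
   [0.0105, 0.0081, 0.0007] [0.0105, 0.0105, 0.0406]
   [0.0114, 0.0067, 0.0009] [0.0106, 0.0106, 0.0407]
   [0.0121, 0.0053, 0.001] [0.0105, 0.0106, 0.0407]
   [0.0126, 0.0037, 0.0013] [0.0106, 0.0106, 0.0406]
   [0.013, 0.0021, 0.0016] [0.0105, 0.0106, 0.0407]
   [0.0131, 0.0005, 0.002] [0.0105, 0.0106, 0.0406]
   [0.0129, -0.0011, 0.0025] [0.0106, 0.0105, 0.0407]
   [0.0127, -0.0026, 0.0029] [0.0105, 0.0106, 0.0407]
   [0.012, -0.0041, 0.0035] [0.0106, 0.0106, 0.0406]
-> [0.566 0.025 0.12 ] 3 rows
   [0.002, 0.0067, 0.0417] [-0.0, 0.0, 0.0]
   [0.002, 0.0067, 0.0416] [-0.0, 0.0, 0.0]
   [0.002, 0.0067, 0.0417] [-0.0, 0.0, 0.0]
-> [0.566 0.025 0.05 ] 2 rows
   [-0.0, -0.0, 0.0437] [-0.0, 0.0, 0.0]
   [-0.0, -0.0, 0.0438] [-0.0, 0.0, 0.0]
```

move_arm(jaw=[110,110,110,110,110,110,110,110,110,110], dp=[[0.0068,0.0114,0.0008],[0.0081,0.0104,0.0007],[0.0093,0.0093,0.0007],[0.0105,0.0081,0.0007],[0.0114,0.0067,0.0009],[0.0121,0.0053,0.001],[0.0126,0.0037,0.0013],[0.013,0.0021,0.0016],[0.0131,0.0005,0.002],[0.0129,-0.0011,0.0025]], rotation=[[0.0105,0.0106,0.0407],[0.0105,0.0106,0.0407],[0.0105,0.0106,0.0407],[0.0105,0.0106,0.0407],[0.0105,0.0106,0.0407],[0.0105,0.0106,0.0407],[0.0105,0.0106,0.0407],[0.0105,0.0106,0.0407],[0.0105,0.0106,0.0407],[0.0105,0.0106,0.0407]])

```text
clock: 16.48
position: [0.559, 0.0031, 0.2237]
tool_rot: [3.087, 0.07, 1.836]
force: [0.6, 0.5, 0.3]
grip_width: 0.0485
```

move_arm(jaw=[110,110,110], dp=[[0.0127,-0.0026,0.0029],[0.012,-0.0041,0.0035],[0,0,0]], rotation=[[0.0105,0.0106,0.0407],[0.0105,0.0106,0.0407],[0,0,0]])

```text
clock: 16.85
position: [0.5501, 0.0209, 0.2173]
tool_rot: [-3.139, -0.003, 1.587]
force: [0.3, -0.1, -0.6]
grip_width: 0.0487
```

```bash
python3 - <<'E'
from h import *
o=bot.observe();print(o["qpos"],o["force"])
H=Rt()*R.from_euler("z",-np.pi/2)
plan([((.566,.025,.12),H,40),((.566,.025,.050),H,35)])
E
```

```text
[ 0.3273  0.4857 -0.6468  1.7873  0.3406  0.9852 -0.4395] [ 0.3473 -0.1373 -0.5936]
start [0.5501 0.0209 0.2173] [-3.1389 -0.0025  1.5868]
-> [0.566 0.025 0.12 ] 3 rows
   [0.0015, 0.0068, 0.0405] [-0.0003, -0.0003, 0.0001]
   [0.0016, 0.0067, 0.0406] [-0.0003, -0.0002, 0.0001]
   [0.0016, 0.0067, 0.0405] [-0.0003, -0.0003, 0.0001]
-> [0.566 0.025 0.05 ] 3 rows
   [-0.0, -0.0, 0.0292] [0.0, 0.0, 0.0]
   [-0.0, -0.0, 0.0292] [0.0, 0.0, 0.0]
   [-0.0, -0.0, 0.0291] [0.0, 0.0, 0.0]
```

move_arm(jaw=[110,110,110,110,110,110,110], dp=[[0.0015,0.0067,0.0405],[0.0015,0.0067,0.0405],[0.0015,0.0067,0.0405],[0,0,0.029],[0,0,0.029],[0,0,0.029],[0,0,0]], rotation=[[0,0,0],[0,0,0],[0,0,0],[0,0,0],[0,0,0],[0,0,0],[0,0,0]])

```text
clock: 17.73
position: [0.5649, 0.0253, 0.0502]
tool_rot: [-3.138, -0.003, 1.59]
force: [0.7, -0.8, -0.4]
grip_width: 0.0487
```

move_arm(jaw=[255,255,255,255], dp=[[0,0,0],[0,0,0],[0,0,0],[0,0,0]], rotation=[[0,0,0],[0,0,0],[0,0,0],[0,0,0]])

```text
clock: 18.23
position: [0.5642, 0.0254, 0.0524]
tool_rot: [-3.137, -0.002, 1.587]
force: [-15.3, -0.3, 15.7]
grip_width: 0.0108
```

move_arm(jaw=[255,255,255,255,255,255,255,255,255], dp=[[0,-0.02,-0.001],[0,-0.02,-0.001],[0,-0.02,0],[0,-0.02,0],[0,-0.02,0],[0,-0.02,0],[0,-0.02,0],[0,-0.02,0],[0,0,0]], rotation=[[0,0,0],[0,0,0],[0,0,0],[0,0,0],[0,0,0],[0,0,0],[0,0,0],[0,0,0],[0,0,0]])

```text
clock: 19.35
position: [0.436, 0.0239, 0.0531]
tool_rot: [-3.138, -0.004, 1.588]
force: [-1.4, 5.7, -28.8]
grip_width: 0.0105
```

move_arm(jaw=[255,255,255,255], dp=[[0,-0.01,0],[0,-0.008,0],[0,-0.006,0],[0,0,0]], rotation=[[0,0,0],[0,0,0],[0,0,0],[0,0,0]])

```text
clock: 19.85
position: [0.4191, 0.0236, 0.0535]
tool_rot: [-3.141, -0.005, 1.587]
force: [5.8, 3.5, -26.9]
grip_width: 0.011
```

```bash
python3 - <<'E'
from h import *
o=bot.observe();print(o["qpos"],o["position"],o["force"])
E
```

```text
[ 0.1888  0.5682 -0.4869  2.2341  0.588   0.4624 -0.7521] [0.4191 0.0236 0.0535] [  5.8465   3.5477 -26.8941]
```

move_arm(jaw=[255,255,255], dp=[[0,-0.005,0.003],[0,-0.003,0],[0,0,0]], rotation=[[0,0,0],[0,0,0],[0,0,0]])

```text
clock: 20.23
position: [0.4189, 0.0238, 0.0532]
tool_rot: [3.131, -0.006, 1.586]
force: [31.2, -4.0, -0.4]
grip_width: 0.0107
```

move_arm(jaw=[255,100,100,100,100,100,100,100], dp=[[0,0.009,0],[0,0,0],[0,0,0],[0,0,-0.05],[0,0,-0.06],[0,0,-0.06],[-0.06,0,-0.02],[-0.07,0,0]], rotation=[[0,0,0],[0,0,0],[0,0,0],[0,0,0],[0,0,0],[0,0,0],[0,0,0],[0,0,0]])

```text
clock: 21.22
position: [0.4218, -0.0824, 0.2042]
tool_rot: [3.14, -0.002, 1.588]
force: [0.9, -0.4, -0.6]
grip_width: 0.0517
```

move_arm(jaw=[0,0,0,0], dp=[[-0.07,0,0],[-0.07,0,0],[-0.07,0,0],[0,0,0]], rotation=[[0,0,0],[0,0,0],[0,0,0],[0,0,0]])

```text
clock: 21.72
position: [0.4229, -0.2529, 0.2016]
tool_rot: [-3.139, -0.003, 1.581]
force: [1.1, 2.1, -0.8]
grip_width: 0.0852
```

```bash
python3 - <<'E'
from h import *
print(bot.observe()["qpos"])
im=grab_frame("top");cv2.imwrite("pics/top2.png",im); sd=grab_frame("side");cv2.imwrite("pics/side2.png",sd)
crop("top",145,130,240,150,3,"t2.png",im)
E
```

```text
[ 0.888   0.4051 -0.6002  1.947   0.2904  0.8789  0.1477]
```

View pics/t2.png

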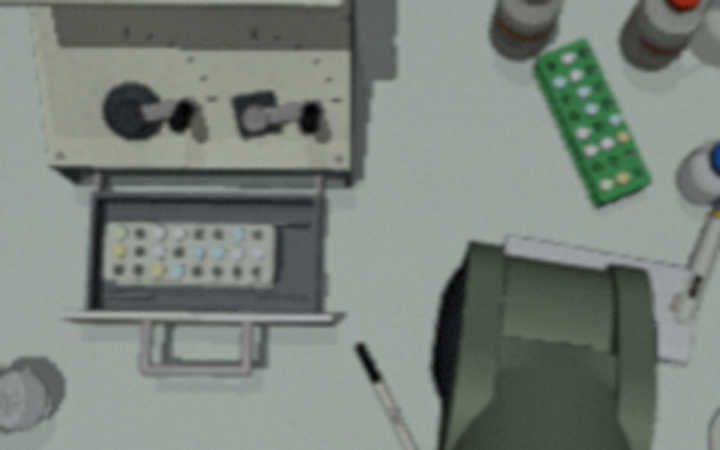

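The top view shows both cranks turned right and the drawer open. The white rack's top runs from crop (104,223) to (274,287). A pipette tip reaches over the plate's right edge at (683,305). I'll measure the rack, plate and pipette.

```bash
python3 - <<'E'
from h import *
im=cv2.imread("pics/top2.png"); t0=cv2.imread("pics/top0.png")
def rect(img,x,y,w,h,thr,z,name,k):
    g=cv2.GaussianBlur(cv2.resize(img[y:y+h,x:x+w],None,fx=4,fy=4,interpolation=cv2.INTER_CUBIC),(5,5),0)
    m=(g.min(2)>thr).astype(np.uint8)*255 if k is None else k(g)
    m=cv2.morphologyEx(m,cv2.MORPH_CLOSE,np.ones((25,25)))
    m=cv2.morphologyEx(m,cv2.MORPH_OPEN,np.ones((15,15)))
    c=max(cv2.findContours(m,cv2.RETR_EXTERNAL,cv2.CHAIN_APPROX_NONE)[0],key=cv2.contourArea)
    W=np.array([onz("top",((u+.5)/4-.5+x,(v+.5)/4-.5+y),z)[:2] for u,v in c[:,0]],np.float32)
    r=cv2.minAreaRect(W*1000); print(name,r); return g
g=rect(im,173,200,70,33,95,.057,"rack",None)
print(im[195:235:3,170:245:5].min(2))
print("plate vs bench", t0[228,300:385:4].tolist())
def pk(g):
    # plate: less green than the bench
    d=g[...,2].astype(int)-g[...,0]; e=g[...,1].astype(int)-g[...,2]; return ((e<3)&(g.min(2)>80)).astype(np.uint8)*255
rect(t0,300,200,85,55,0,.022,"plate",pk)
crop("top",300,195,95,65,8,"p.png",t0)
E
```

```text
rack ((540.0640258789062, 51.16926193237305), (198.7864990234375, 75.31486511230469), 87.2151107788086)
[[143 107  64  61  61  71  70  73  79  79  80  76  80  83  83]
 [152 102  49  67  68  65  64  67  65  62  58  60  60  59  53]
 [152  93  59  81  82  78  79  80  80  80  80  82  81  80  80]
 [155  91  82 120 131 120 119 118 116 110 109 111 102  95  81]
 [152  84 114 149  99 153 132 161  98 136 143 132 100 141  79]
 [153  81 134 128 148 150 145 137 140 149 148 135 141 138  80]
 [153  77 137 121  99 155 135  90 141 151 134 149 164 131  80]
 [152  71 143 127 146 152 146 142 143 150 148 136 149 131  81]
 [155  63 145  86  82 134 126 130  91 133 149 121  98 132  82]
 [154  58 135 140 131 144 145 131 126 148 151 135 119 120  85]
 [154  51  77  92  88 100  99  99  94 107 109 111 116 106  84]
 [156  44  82  84  81  72  80  74  74  81  79  78  72  72  76]
 [156  41  75  81  82  81  81  80  81  81  82  82  82  85  85]
 [159 155 154 150 149 151 151 148 127 129 128 122 116 110 103]]
plate vs bench [[146, 152, 142], [148, 152, 143], [144, 150, 141], [152, 150, 146], [153, 151, 147], [152, 150, 148], [153, 149, 147], [153, 151, 148], [153, 151, 147], [153, 151, 147], [153, 149, 147], [148, 145, 142], [147, 145, 142], [148, 145, 142], [148, 146, 142], [149, 147, 144], [146, 145, 141], [144, 141, 138], [117, 120, 118], [62, 65, 63], [141, 148, 139], [144, 149, 139]]
plate ((505.4202880859375, -384.78570556640625), (211.28590393066406, 97.88285064697266), 82.0504379272461)
```

View pics/p.png

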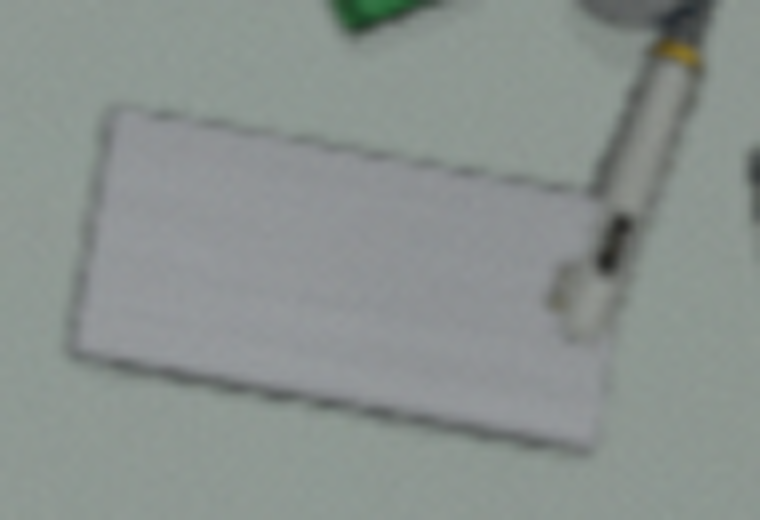

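```bash
python3 - <<'E'
from h import *
c=np.array([.5054,-.3848]);a=np.radians(-7.95);X=np.array([np.cos(a),np.sin(a)]);Y=np.array([-np.sin(a),np.cos(a)])
f=lambda q:((q[0]+.5)/8-.5+300,(q[1]+.5)/8-.5+195)
for q in((548,300),(565,265),(570,338),(600,200),(598,450)):
    for z in(.022,.04):
        d=onz("top",f(q),z)[:2]-c; print(q,z,np.array([d@X,d@Y])*1000)
im=cv2.imread("pics/top2.png")
# rack from the corners of its top plate, threshold 112 (interior/drawer 80, rack 145)
x,y,w,h=170,190,80,45
g=cv2.resize(im[y:y+h,x:x+w],None,fx=4,fy=4,interpolation=cv2.INTER_CUBIC).min(2)
m=cv2.morphologyEx((g>110).astype(np.uint8)*255,cv2.MORPH_CLOSE,np.ones((11,11)))
m[:40]=0; m[160:]=0
m=cv2.morphologyEx(m,cv2.MORPH_OPEN,np.ones((30,30)))
cs=cv2.findContours(m,cv2.RETR_EXTERNAL,cv2.CHAIN_APPROX_NONE)[0]
for k in cs:
    W=np.array([onz("top",((u+.5)/4-.5+x,(v+.5)/4-.5+y),.057)[:2] for u,v in k[:,0]],np.float32)
    print(cv2.minAreaRect(W*1000),cv2.boundingRect(k))
t=lambda c:((c[0]+.5)/3-.5+145,(c[1]+.5)/3-.5+130)
K=np.array([onz("top",t(q),.057) for q in((104,223),(276,224),(274,287),(102,282))]);print(K,K.mean(0))
crop("side",290,270,120,85,6,"p2.png",cv2.imread("pics/side0.png"))
E
```

```text
(548, 300) 0.022 [  4.5095 -74.6398]
(548, 300) 0.04 [  2.1089 -70.4027]
(565, 265) 0.022 [ 19.2694 -79.6001]
(565, 265) 0.04 [ 16.6461 -75.2882]
(570, 338) 0.022 [ -8.9055 -85.011 ]
(570, 338) 0.04 [-11.1038 -80.6175]
(600, 200) 0.022 [ 47.0578 -90.2171]
(600, 200) 0.04 [ 44.0154 -85.745 ]
(598, 450) 0.022 [ -50.462  -101.1197]
(598, 450) 0.04 [-52.0336 -96.4832]
((538.4483642578125, 39.126251220703125), (64.44072723388672, 171.89553833007812), 0.640315055847168) (40, 58, 226, 85)
((535.928466796875, 147.15374755859375), (91.25099182128906, 15.316848754882812), 3.7586700916290283) (0, 41, 21, 119)
[[ 0.5689  0.1272  0.057 ]
 [ 0.572  -0.0481  0.057 ]
 [ 0.5074 -0.0486  0.057 ]
 [ 0.5084  0.1254  0.057 ]] [0.5392 0.039  0.057 ]
```

View pics/p2.png

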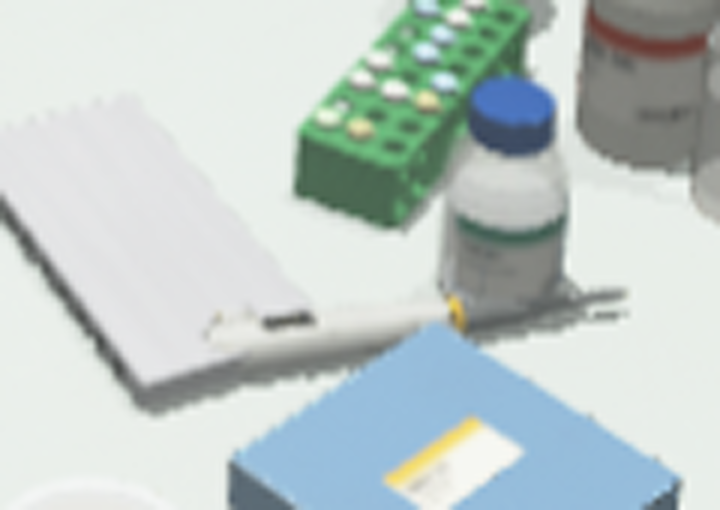

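```bash
python3 - <<'E'
from h import *
c=np.array([.5054,-.3848]);a=np.radians(-7.95);X=np.array([np.cos(a),np.sin(a)]);Y=np.array([-np.sin(a),np.cos(a)])
f=lambda q:((q[0]+.5)/8-.5+300,(q[1]+.5)/8-.5+195)
s=lambda q:((q[0]+.5)/6-.5+290,(q[1]+.5)/6-.5+270)
for n,qs,qt in(("leftmost/hook",(205,335),(548,300)),("black mark",(290,321),(613,243)),("yellow",(455,312),(678,53)),("top end/hook2",(215,315),(565,265)),("corner",(145,385),(598,450))):
    P=tri(s(qs),f(qt)); d=P[:2]-c; e=[np.linalg.norm(proj(n2,P)[0]-u) for n2,u in(("side",s(qs)),("top",f(qt)))]
    print(n,P,np.array([d@X,d@Y])*1000,e)
E
```

```text
leftmost/hook [ 0.4967 -0.4594  0.0129] [  1.6662 -75.0635] [np.float64(1.5024370229282265), np.float64(1.3659547028920753)]
black mark [ 0.5222 -0.4844  0.0258] [ 30.3919 -96.3696] [np.float64(0.01367895323786394), np.float64(0.012407557793178633)]
yellow [ 0.6    -0.5146  0.0165] [ 111.5985 -115.4677] [np.float64(0.08851684372756115), np.float64(0.08013200560689934)]
top end/hook2 [ 0.5058 -0.4615  0.0235] [ 11.0126 -75.8574] [np.float64(2.972354621200429), np.float64(2.7200708300976157)]
corner [ 0.4416 -0.4783  0.0212] [ -50.2866 -101.3812] [np.float64(0.039039360170765466), np.float64(0.03476098845921142)]
```

The side crop shows the pipette lying against the plate, with its hook just over the plate's right edge, about 75 mm from the plate's centre and a few mm high. I'll set the rack about 5 mm left of the exact middle to stay off it. The plate measured 211x98 mm, centre (0.505,-0.385), yaw -8°.

```bash
python3 - <<'E'
from h import *
H=Rt(.012)*R.from_euler("z",-np.pi/2)
plan([((.540,.039,.16),H,50),((.540,.039,.033),H,32)])
E
```

```text
start [ 0.4236 -0.2491  0.2019] [-3.1395 -0.004   1.5859]
-> [0.54  0.039 0.16 ] 7 rows
   [0.0511, 0.0216, 0.0076] [-0.0001, -0.0002, 0.0001]
   [0.0511, 0.0215, 0.0077] [-0.0001, -0.0002, 0.0002]
   [0.0511, 0.0215, 0.0075] [-0.0001, -0.0001, 0.0001]
   [0.0512, 0.0215, 0.0076] [-0.0001, -0.0002, 0.0002]
   [0.0511, 0.0215, 0.0076] [-0.0001, -0.0002, 0.0001]
   [0.0512, 0.0214, 0.0075] [-0.0001, -0.0002, 0.0001]
   [0.0512, 0.0215, 0.0075] [-0.0001, -0.0002, 0.0002]
-> [0.54  0.039 0.033] 4 rows
   [-0.0, -0.0, 0.0397] [0.0, 0.0, -0.0]
   [-0.0, -0.0, 0.0397] [0.0, 0.0, -0.0]
   [-0.0, -0.0, 0.0397] [0.0, 0.0, -0.0]
   [-0.0, -0.0001, 0.0397] [0.0, 0.0, -0.0]
```

move_arm(jaw=[30,30,30,30,30,30,30,30], dp=[[0.0511,0.0215,0.0076],[0.0511,0.0215,0.0076],[0.0511,0.0215,0.0076],[0.0511,0.0215,0.0076],[0.0511,0.0215,0.0076],[0.0511,0.0215,0.0076],[0.0511,0.0215,0.0076],[0,0,0]], rotation=[[0,0,0],[0,0,0],[0,0,0],[0,0,0],[0,0,0],[0,0,0],[0,0,0],[0,0,0]])

```text
clock: 22.82
position: [0.5395, 0.044, 0.1602]
tool_rot: [-3.14, -0.005, 1.593]
force: [-0.9, -0.6, 0.6]
grip_width: 0.0757
```

```bash
python3 - <<'E'
from h import *
H=Rt(.012)*R.from_euler("z",-np.pi/2)
plan([((.540,.039,.033),H,32)])
E
```

```text
start [0.5395 0.044  0.1602] [-3.1398 -0.0054  1.5934]
-> [0.54  0.039 0.033] 4 rows
   [-0.0018, 0.0002, 0.0397] [-0.0001, -0.0004, 0.0008]
   [-0.0017, 0.0001, 0.0398] [-0.0002, -0.0005, 0.0009]
   [-0.0017, 0.0002, 0.0397] [-0.0001, -0.0004, 0.0008]
   [-0.0016, 0.0001, 0.0398] [-0.0002, -0.0004, 0.0009]
```

move_arm(jaw=[30,30,30,30,30,30], dp=[[-0.0065,0.0005,0.04],[0,0,0.04],[0,0,0.03],[0,0,0.03],[0,0,0.019],[0,0,0]], rotation=[[-0.0005,-0.0017,0.0034],[0,0,0],[0,0,0],[0,0,0],[0,0,0],[0,0,0]])

```text
clock: 23.58
position: [0.5396, 0.0339, 0.0327]
tool_rot: [-3.14, 0.002, 1.577]
force: [0.5, -0.6, 0.6]
grip_width: 0.0753
```

move_arm(jaw=[255,255,255,255], dp=[[0,0,0],[0,0,0],[0,0,0],[0,0,0]], rotation=[[0,0,0],[0,0,0],[0,0,0],[0,0,0]], squeeze=35)

```text
clock: 24.08
position: [0.5408, 0.0339, 0.0341]
tool_rot: [3.14, 0.002, 1.576]
force: [-1.8, 1.6, 8.8]
grip_width: 0.0589
```

move_arm(jaw=[255,255,255,255,255,255,255,255], dp=[[0,0,-0.008],[0,0,-0.015],[0,0,-0.025],[0,0,-0.03],[0,0,-0.03],[0,0,-0.03],[0,0,-0.03],[0,0,0]], rotation=[[0,0,0],[0,0,0],[0,0,0],[0,0,0],[0,0,0],[0,0,0],[0,0,0],[0,0,0]])

```text
clock: 25.08
position: [0.541, 0.0339, 0.1696]
tool_rot: [3.139, 0.002, 1.576]
force: [0.1, 0.5, -0.9]
grip_width: 0.059
```

```bash
python3 - <<'E'
from h import *
o=bot.observe();print(o["qpos"],o["force"],o["moment"],o["grip_width"])
im=grab_frame("side");cv2.imwrite("pics/side3.png",im)
a=-.139; P=Rt(a)*R.from_euler("z",-np.pi/2)
c=np.array([.5054,-.3848]); Y=np.array([-np.sin(a),np.cos(a)])
tgt=c+Y*(.005-.005)   # rack 5 mm left of middle; TCP 5 mm right of rack centre
print(tgt)
plan([((.50,-.18,.16),P,35),((*tgt,.12),P,35)])
E
```

```text
[ 0.2738  0.5275 -0.6114  1.8595  0.3901  0.8731 -0.5236] [ 0.0637  0.513  -0.8885] [ 0.0401 -0.0112 -0.0018] 0.05896116271364884
[ 0.5054 -0.3848]
start [0.5404 0.0338 0.1684] [3.1403 0.002  1.5756]
-> [ 0.5  -0.18  0.16] 7 rows
   [-0.0381, -0.0074, 0.0016] [0.0001, 0.0001, 0.0065]
   [-0.0383, -0.0066, 0.0015] [0.0, 0.0001, 0.0066]
   [-0.0384, -0.0059, 0.0015] [0.0001, 0.0001, 0.0065]
   [-0.0385, -0.005, 0.0016] [0.0001, 0.0, 0.0066]
   [-0.0386, -0.0042, 0.0015] [0.0, 0.0001, 0.0065]
   [-0.0387, -0.0035, 0.0015] [0.0001, 0.0001, 0.0065]
   [-0.0388, -0.0027, 0.0015] [0.0001, 0.0001, 0.0066]
-> [ 0.5054 -0.3848  0.12  ] 6 rows
   [-0.0421, 0.007, 0.0083] [-0.0, 0.0, -0.0]
   [-0.0421, 0.0071, 0.0084] [-0.0, 0.0, -0.0]
   [-0.0421, 0.007, 0.0083] [-0.0, 0.0, -0.0]
   [-0.0421, 0.0071, 0.0083] [-0.0, 0.0, -0.0]
   [-0.0421, 0.007, 0.0084] [-0.0, 0.0, -0.0]
   [-0.0421, 0.007, 0.0083] [-0.0, 0.0, -0.0]
```

move_arm(jaw=[255,255,255,255,255,255,255,255], dp=[[-0.019,-0.0037,0.0008],[-0.0381,-0.0074,0.0016],[-0.0383,-0.0066,0.0015],[-0.0384,-0.0059,0.0015],[-0.0385,-0.005,0.0016],[-0.0386,-0.0042,0.0015],[-0.0387,-0.0035,0.0015],[-0.02,-0.0014,0.0008]], rotation=[[0,0,0.0057],[0,0,0.0057],[0,0,0.0057],[0,0,0.0057],[0,0,0.0057],[0,0,0.0057],[0,0,0.0057],[0,0,0.0057]])

```text
clock: 26.12
position: [0.4963, -0.182, 0.1584]
tool_rot: [-3.14, 0.002, 1.429]
force: [0.3, 0.8, -1.5]
grip_width: 0.0592
```

move_arm(jaw=[255,255,255,255,255,255,255,255], dp=[[-0.0421,0.007,0.0083],[-0.0421,0.007,0.0083],[-0.0421,0.007,0.0083],[-0.0421,0.007,0.0083],[-0.0421,0.007,0.0083],[-0.03,0.005,0.0083],[-0.012,0.002,0],[0,0,0]], rotation=[[0,0,0],[0,0,0],[0,0,0],[0,0,0],[0,0,0],[0,0,0],[0,0,0],[0,0,0]])

```text
clock: 27.12
position: [0.5033, -0.3841, 0.1198]
tool_rot: [3.141, 0.001, 1.433]
force: [0.6, -0.1, -1.1]
grip_width: 0.0585
```

```bash
python3 - <<'E'
from h import *
o=bot.observe();print(o["qpos"],o["force"],o["moment"],o["grip_width"])
a=-.139; P=Rt(a)*R.from_euler("z",-np.pi/2)
plan([((.5054,-.3848,.06),P,35)])
sd=grab_frame("side");crop("side",250,200,140,140,4,"s5.png",sd);cv2.imwrite("pics/side5.png",sd)
E
```

```text
[ 0.8808  0.7041 -0.4931  1.6514  0.4071  0.8893  0.0888] [ 0.6312 -0.1405 -1.0502] [0.0752 0.0448 0.0049] 0.0585076518924912
start [ 0.5033 -0.3841  0.1198] [3.1414 0.0013 1.4326]
-> [ 0.5054 -0.3848  0.06  ] 2 rows
   [-0.0002, 0.0014, 0.0373] [0.0, 0.0002, 0.0001]
   [-0.0002, 0.0013, 0.0374] [0.0001, 0.0002, 0.0002]
```

View pics/s5.png

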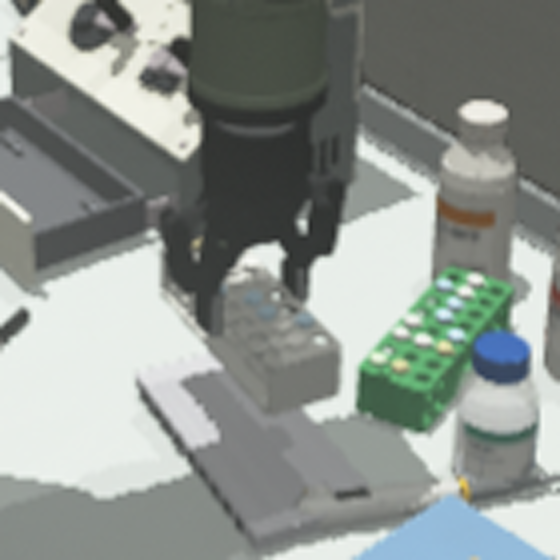

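The picture shows the rack held level over the plate, clear of the green rack. I'll lower it slowly.

move_arm(jaw=[255,255,255,255,255,255], dp=[[-0.0004,0.0025,0.025],[0,0,0.025],[0,0,0.018],[0,0,0.012],[0,0,0.007],[0,0,0]], rotation=[[0,0,0.0003],[0,0,0],[0,0,0],[0,0,0],[0,0,0],[0,0,0]])

```text
clock: 27.92
position: [0.505, -0.3853, 0.05]
tool_rot: [-3.142, 0.002, 1.432]
force: [0.3, -0.4, -1.1]
grip_width: 0.0585
```

```bash
python3 - <<'E'
from h import *
o=bot.observe();print(o["position"],o["force"],o["moment"],o["grip_width"])
E
```

```text
[ 0.505  -0.3853  0.05  ] [ 0.2556 -0.3792 -1.0909] [-0.0112  0.0201 -0.0087] 0.05846472068476619
```

move_arm(jaw=[255,255,255,255], dp=[[0,0,0.0025],[0,0,0.0025],[0,0,0.0025],[0,0,0]], rotation=[[0,0,0],[0,0,0],[0,0,0],[0,0,0]])

```text
clock: 28.42
position: [0.5049, -0.3853, 0.0441]
tool_rot: [-3.142, 0.002, 1.432]
force: [-0.1, -0.5, -0.5]
grip_width: 0.0591
```

```bash
python3 - <<'E'
from h import *
o=bot.observe();print(o["position"],o["force"],o["moment"],o["grip_width"])
E
```

```text
[ 0.5049 -0.3853  0.0441] [-0.1333 -0.495  -0.4521] [-0.0977 -0.0279  0.0228] 0.05906932551444746
```

move_arm(jaw=[255,255,255], dp=[[0,0,0.002],[0,0,0.0015],[0,0,0]], rotation=[[0,0,0],[0,0,0],[0,0,0]])

```text
clock: 28.8
position: [0.5051, -0.3853, 0.0413]
tool_rot: [3.141, 0.002, 1.432]
force: [0.4, 0.6, -0.2]
grip_width: 0.0589
```

```bash
python3 - <<'E'
from h import *
o=bot.observe();print(o["position"],o["force"],o["moment"],o["grip_width"])
E
```

```text
[ 0.5051 -0.3853  0.0413] [ 0.416   0.5846 -0.1806] [ 0.044  -0.0233  0.031 ] 0.05887024913491192
```

move_arm(jaw=[255,255,255], dp=[[0,0,0.001],[0,0,0.001],[0,0,0]], rotation=[[0,0,0],[0,0,0],[0,0,0]])

```text
clock: 29.18
position: [0.5052, -0.3856, 0.0407]
tool_rot: [3.141, 0.003, 1.432]
force: [-3.7, 1.7, 15.3]
grip_width: 0.0587
```

```bash
python3 - <<'E'
from h import *
o=bot.observe();print(o["position"],o["force"],o["moment"],o["grip_width"])
E
```

```text
[ 0.5052 -0.3856  0.0407] [-3.6803  1.7014 15.2647] [0.4196 0.9212 0.0257] 0.058695398385297595
```

Contact came at TCP height 0.0407, as expected for the plate (0.040). I'll ease off, release and rise.

move_arm(jaw=[255,25,25,25,25], dp=[[0,0,-0.001],[0,0,0],[0,0,0],[0,0,0],[0,0,0]], rotation=[[0,0,0],[0,0,0],[0,0,0],[0,0,0],[0,0,0]])

```text
clock: 29.8
position: [0.505, -0.3853, 0.0405]
tool_rot: [3.142, 0.002, 1.432]
force: [-0.4, 0.3, 0.2]
grip_width: 0.0771
```

move_arm(jaw=[25,25,25,25,25,25,25,25], dp=[[0,0,-0.02],[0,0,-0.04],[0,0,-0.06],[0,0,-0.06],[0.06,-0.03,-0.04],[0.06,-0.03,0],[0.06,-0.03,0],[0,0,0]], rotation=[[0,0,0],[0,0,0],[0,0,0],[0,0,0],[0,0,0],[0,0,0],[0,0,0],[0,0,0]])

```text
clock: 30.8
position: [0.4532, -0.2294, 0.2179]
tool_rot: [3.141, 0.003, 1.436]
force: [0.4, -0.5, -0.2]
grip_width: 0.0769
```

```bash
python3 - <<'E'
from h import *
o=bot.observe();print(o["position"],o["force"],o["qpos"])
t=grab_frame("top");s=grab_frame("side");cv2.imwrite("pics/topE.png",t);cv2.imwrite("pics/sideE.png",s)
a=cv2.resize(t[130:280,145:400],None,fx=2,fy=2,interpolation=cv2.INTER_CUBIC)
b=cv2.resize(s[170:350,240:410],None,fx=1.667,fy=1.667,interpolation=cv2.INTER_CUBIC)
b=cv2.copyMakeBorder(b,0,0,0,0,cv2.BORDER_CONSTANT);h=min(a.shape[0],b.shape[0])
cv2.imwrite("pics/E.png",np.hstack([a[:h],b[:h]]));print(a.shape,b.shape)
E
```

```text
[ 0.4532 -0.2294  0.2179] [ 0.4448 -0.4848 -0.1583] [ 0.8159  0.404  -0.6026  1.8976  0.2864  0.9241 -0.0584]
(300, 510, 3) (300, 283, 3)
```

View pics/E.png

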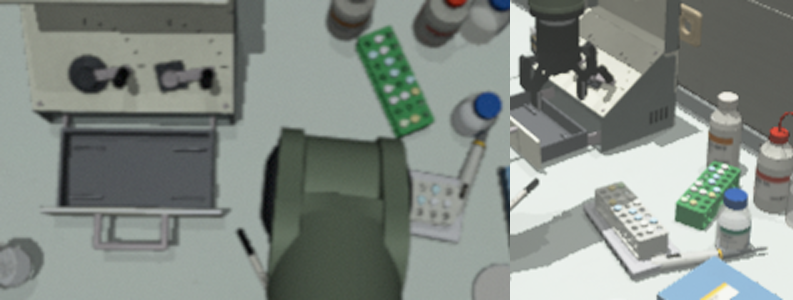

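The picture shows the rack upright on the plate, the cranks turned, the drawer open and empty, and the other things in place. The elbow hides part of the rack from above, so I'll move clear and measure it numerically.

move_arm(jaw=[25,25,25,25,25,25], dp=[[0.06,0,0],[0.06,0,0],[0.06,0,0],[0.06,0,0],[0.04,0,0],[0,0,0]], rotation=[[0,0,0],[0,0,0],[0,0,0],[0,0,0],[0,0,0],[0,0,0]])

```text
clock: 31.65
position: [0.4856, -0.009, 0.2162]
tool_rot: [3.141, 0.001, 1.434]
force: [0.4, -0.7, 0.4]
grip_width: 0.0768
```

```bash
python3 - <<'E'
from h import *
t=grab_frame("top");cv2.imwrite("pics/topF.png",t);t0=cv2.imread("pics/top0.png")
x,y,w,h=300,190,95,70
f=lambda i:cv2.resize(i[y:y+h,x:x+w],None,fx=4,fy=4,interpolation=cv2.INTER_CUBIC).astype(int)
d=np.abs(f(t)-f(t0)).max(2); m=(d>12).astype(np.uint8)*255
m=cv2.morphologyEx(m,cv2.MORPH_CLOSE,np.ones((21,21))); m=cv2.morphologyEx(m,cv2.MORPH_OPEN,np.ones((17,17)))
c=max(cv2.findContours(m,cv2.RETR_EXTERNAL,cv2.CHAIN_APPROX_NONE)[0],key=cv2.contourArea)
W=np.array([onz("top",((u+.5)/4-.5+x,(v+.5)/4-.5+y),.063)[:2] for u,v in c[:,0]],np.float32)
print("rack",cv2.minAreaRect(W*1000)); print(bot.observe()["force"])
for n,(X,Y,w2,h2) in {"pen+beaker":(130,235,160,55),"green/pipette":(315,140,80,60),"dish":(375,255,40,40)}.items():
    print(n,(np.abs(t[Y:Y+h2,X:X+w2].astype(int)-t0[Y:Y+h2,X:X+w2]).max(2)>40).sum())
E
```

```text
rack ((518.983154296875, -387.8865966796875), (213.57540893554688, 295.129150390625), 1.166835069656372)
[ 0.0607 -0.3563 -0.1008]
pen+beaker 5754
green/pipette 0
dish 0
```

```bash
python3 - <<'E'
from h import *
t=cv2.imread("pics/topF.png");x,y,w,h=306,198,65,58
g=cv2.resize(t[y:y+h,x:x+w],None,fx=4,fy=4,interpolation=cv2.INTER_CUBIC).astype(np.float32).min(2)
v=cv2.GaussianBlur(np.abs(g-cv2.GaussianBlur(g,(0,0),6)),(0,0),3)
m=(v>5).astype(np.uint8)*255
m=cv2.morphologyEx(m,cv2.MORPH_CLOSE,np.ones((15,15)));m=cv2.morphologyEx(m,cv2.MORPH_OPEN,np.ones((25,25)))
c=max(cv2.findContours(m,cv2.RETR_EXTERNAL,cv2.CHAIN_APPROX_NONE)[0],key=cv2.contourArea)
W=np.array([onz("top",((a+.5)/4-.5+x,(b+.5)/4-.5+y),.080)[:2] for a,b in c[:,0]],np.float32)
print(cv2.minAreaRect(W*1000))
crop("top",300,190,95,70,8,"F.png",t)
E
```

```text
((488.6690368652344, -357.9687805175781), (197.46817016601562, 90.07166290283203), 82.50457763671875)
```

```bash
python3 - <<'E'
from h import *
def feats(name,x,y,w,h,z):
    t=cv2.imread(name)[y:y+h,x:x+w]
    g=cv2.resize(t,None,fx=4,fy=4,interpolation=cv2.INTER_CUBIC)
    g=g.astype(np.float32).min(2); bh=cv2.morphologyEx(g,cv2.MORPH_BLACKHAT,np.ones((17,17)))
    n,_,st,ce=cv2.connectedComponentsWithStats((bh>22).astype(np.uint8))
    k=[i for i in range(1,n) if 12<st[i,4]<220 and max(st[i,2:4])<22]
    return np.array([onz("top",((ce[i][0]+.5)/4-.5+x,(ce[i][1]+.5)/4-.5+y),z)[:2] for i in k])
for nm,box,z,c,yaw in(("pics/top2.png",(175,200,70,30),.057,(.540,.039),.012),("pics/topF.png",(306,198,80,58),.063,(.505,-.385),-.139)):
    W=feats(nm,*box,z)-np.array(c); L=W@np.array([[np.cos(yaw),-np.sin(yaw)],[np.sin(yaw),np.cos(yaw)]])*1000
    print(nm,len(L)); print(np.round(L[np.argsort(L[:,1])],0).tolist())
E
```

```text
pics/top2.png 21
[[29.0, -106.0], [20.0, -69.0], [-19.0, -69.0], [-19.0, -49.0], [-18.0, -29.0], [20.0, -29.0], [-2.0, -14.0], [20.0, -9.0], [-18.0, -9.0], [1.0, 11.0], [19.0, 25.0], [-18.0, 26.0], [-6.0, 28.0], [-24.0, 30.0], [-47.0, 49.0], [1.0, 50.0], [-18.0, 51.0], [20.0, 51.0], [21.0, 65.0], [-1.0, 69.0], [-18.0, 71.0]]
pics/topF.png 32
[[83.0, -107.0], [59.0, -103.0], [45.0, -100.0], [112.0, -99.0], [4.0, -91.0], [110.0, -85.0], [20.0, -66.0], [-18.0, -65.0], [43.0, -63.0], [-33.0, -50.0], [43.0, -48.0], [-18.0, -46.0], [43.0, -28.0], [-18.0, -26.0], [21.0, -25.0], [-33.0, -14.0], [44.0, -12.0], [19.0, -7.0], [44.0, 7.0], [1.0, 13.0], [45.0, 22.0], [-26.0, 36.0], [21.0, 53.0], [-16.0, 54.0], [-3.0, 55.0], [-31.0, 59.0], [46.0, 69.0], [-16.0, 75.0], [-3.0, 77.0], [46.0, 89.0], [13.0, 111.0], [-3.0, 111.0]]
```

The rack's hole grid lands at about (+1, +5) mm from the plate centre and is within about 1° of square, as intended. I'll hand the job in.

```bash
python3 -c "
from h import *
print(workorder.job_done()); print(bot.observe()['clock'])"
```

```text
the job is handed in; nothing more can be done
None
the job is handed in; nothing more can be done
```

The white rack is standing on the cooling plate. Both cranks are turned to their stops and the drawer is out to its stop. I handed the job in at about 32 s, with the gripper open and well clear.

- **Cranks:** I turned the isolator first, then the bolt. Each met its stop with about 30 N against the turn.
- **Drawer:** it came out 145 mm and then held against a 31 N pull.
- **Rack:** it touched the plate at the height expected for standing flat. It ended about 1 mm and 5 mm from the plate's centre, within about 1° of square. The 5 mm to the left is deliberate: a pipette hook lies over the plate's right edge.
- **Other things:** the pictures showed no change around the green rack, dish and pipette. In the last look the arm covered the pen and beaker, so that image comparison could not be used. In the picture before it, what showed of them (the beaker partly, the pen's cap end) looked where they had been.
- **Checks that failed:** two automatic outlines of the rack came out wrong because of shadows and the plate's edges. I relied on the positions of the rack's tube holes instead.
- **First grasp:** the first approach to the isolator put two wrist joints almost at their limits. I backed off and took it with the tool turned half round and tilted 29° instead of 35°.

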